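# Turn the toast on the griddle

### The arm

A 7-joint arm with a two-finger parallel gripper is mounted at the origin on the work surface. World frame = base frame: x ahead of the robot, y to its left, z up, the work surface at z = 0. Lengths are in m, angles in rad, forces in N, time in s.
With the tool pointing down it reaches from about 0.4 to 0.875 m from the base axis. Payload 19.3 kg.
Tool frame: the origin (TCP) lies midway between the tips of the shut fingers; the grasp point (between the pads) lies bot.tcp_to_grasp behind it (bot.tcp_to_grasp is the distance from the TCP to the grasp point, in m); z points along the fingers, y is the line along which they close (so a half turn about z gives the same grasp; the last joint's range is limited). The gripper opens to 85 mm and grips with 20 to 120 N. Pads are 22 mm wide; open, the fingers measure 114 mm over their backs; the gripper's body (76 mm by 85 mm) begins 54 mm behind the grasp point. The pads swing forward as they close: fully open they stand 13 mm farther back than shut.
Start: joints at [1.052, 0.521, -0.036, 1.599, 0.021, 1.021, -0.113], TCP at [0.271, -0.563, 0.231] pointing down, gripper open.
Joint ranges: [-2.91, 2.91], [-0.3, 2.13], [-1.5, 1.42], [0.17, 2.43], [-1.26, 4.41], [0.16, 1.93], [-2.52, 2.52]. Speed limits (rad/s): [1.89, 1.89, 2.39, 2.39, 3.01, 3.01, 3.01].

### API

Orientations are given as [roll, pitch, yaw] about the fixed x, y, z axes, in that order (R = Rz(yaw) Ry(pitch) Rx(roll)).
In Python, from workcell import observe, imaging, bot gives the robot as it stands.
- The arm moves only by the tool send_rows, never from a script. Its argument "plan" is text: rows parted by semicolons, each of 7 numbers parted by spaces: the shift along the tool's x, y, z in m, then the turn, a rotation vector about the tool's x, y, z in degrees, then the finger opening in m, from 0 to 0.0854. In form: dx dy dz rx ry rz claw; .... A call has 1 to 10 rows; each row is the pose to reach, as a shift and turn from the pose commanded when the call began, along the tool's axes at that moment; what a row does not reach only later rows make up. A row lasts 1/12 s, in which the tool goes at most 41.7 mm and 7.16 degrees, less where a joint would pass 70% of its speed; a pose out of reach is approached as far as the arm can. A call with a gripper value outside its range is refused whole. The fingers move at their own pace and stop on an object; "grip_force" is the grip in N (left out, the last holds). Time passes only in rows, so rows that repeat a pose let the fingers close. It gives the time, the measured TCP pose, the force, the opening and the grip force at its end, in the units of the state.
- observe(): the state, without advancing time (a new reading comes with each control period).
- imaging.grab_frame(name): name is "scene" or "side" or "wrist"; returns a dict with "color" (384x512x3 uint8, red, green, blue), "fx", "fy", "cx", "cy" (pixels), "eye" and "orientation" of the camera in the world; the wrist camera has in their place "tool_from_camera" (4x4, takes a point from camera to tool coordinates, whose origin is the TCP and whose axes are the flange's). Camera axes: x right, y down, z forward; pixel columns grow to the right and rows downward; lengths in m; the calibration is good to about 2 mm. A picture is of the moment at which its call begins: read the wrist's pose just before it. There is no depth.
- bot.job_done(): hands the job in; it is judged then, once.
The state is a dict: "clock": time; "qpos": joint angles; "qd": joint speeds; "joint_efforts": joint torques, N m; "position": TCP position; "tool_rot": TCP orientation; "force": force on the tool from outside, world axes, zero at the start; "moment": the same for the moment, N m; "grip_width": finger opening in m; "finger_force": force on a finger pad.
Only numpy, scipy, OpenCV 4.12 (cv2) and the standard library are available. Lean on these libraries where they do the work, as an engineer would, in place of code of your own. Each camera call takes 0.05 s, during which the arm holds its last target. There are 200 camera calls.

### The job

The slice of bread on the griddle is toasted underneath and must be turned. Take the turner from its rest, slide it under the slice (the back splash will stop the slice from running away), lift the slice clear of the plate on the blade and, keeping it low over the griddle, turn it over so that it lies flat on the plate with its pale side down. Then lay the turner back on its rest, blade flat on the tray and its neck in the V notch; touch the bread with the turner only, and leave the dish of finished toast, the jam jar and the pepper mill alone.

Things in the scene. Friction and masses are not known exactly. Their poses are not given: they have to be found in the camera images.
- griddle: Counter-top griddle, fixed. Origin: centre of the dark, level cooking plate, on its surface, 110 mm above the counter. Plate 300 mm deep (x) by 400 mm wide (y). +x points to the back splash, at x = +150 mm. Steel side splashes have inner faces at y = +-200 mm and rise 30 mm. The front is open; a control panel before it (x -150 to -180 mm) is 25 mm lower than the plate.
- back_splash (a point): Foot of the back splash's inner face, at mid-width, on the plate's surface: x = +150 mm of the griddle. The splash is an upright steel wall across the whole width, rising 45 mm above the plate. Axes as the griddle.
- slice: Slice of bread to turn: 100 x 100 mm, 16 mm thick, edges rounded to 8 mm radius, stiff, 40 to 85 g. Origin at its centre, half-way up. +z points out of its pale face (up at the start), -z out of its browned, striped face; x, y square to its edges. Starts on the plate near the back splash. Pushed by the blade it slides to the splash, squares up, then rides up over the blade's edge.
- turner: Steel turner, loose, 190 g. Origin: centre of the blade's underside; x to the tip, z up. Blade x -45 to +45, y -44 to +44 mm, 1.6 mm thick. At the heel an 8 mm round neck climbs from x -44 to -75 mm to 50 mm above the underside, runs level to x -95; then an eight-sided wooden handle, 22 mm across flats, axis 50 mm up, from x -95 to -225. Balance point at x -65 mm.
- turner_grip (a point): Point on the axis of the turner's handle where it is best gripped: x -125, y 0, z 50 mm of the turner, same axes. The handle's flats face y, z and the four directions midway between, so it can be gripped squarely with the gripper upright or leaning 45 degrees to either side about the handle.
- blade_tip (a point): Middle of the blade's front edge, on the underside: x +45, y 0, z 0 mm of the turner, same axes. The blade is polished: the slice starts to slide on it at a tilt of about 15 to 25 degrees (friction about 0.35; bread on the cooking plate about 0.6).
- rest: Metal turner rest, fixed, left or right of the griddle. Origin: on its tray's floor, 18 mm above the counter; when the turner lies in the rest, turner and rest share origin and axes (as at the start). Tray 120 mm (x) by 110 mm (y), open at both ends, with rims 6 mm high along its sides at y = +-55 mm. The turner's handle sticks out to -x.
- rest_notch (a point): Where the level part of the turner's neck lies in the rest's V notch: x -85, y 0, z 50 mm of the rest, same axes. The notch is cut from above in a thin upright; it opens at 45 degrees each way to 40 mm wide, about 12 mm above this point.
- dish: White china dish, flat, 190 mm across, 12 mm high, loose; origin under its centre. On the other side of the griddle from the rest. Leave alone.
- done_slice: Finished slice of toast on the dish, browned side up, same size as the other; origin at its centre. Leave alone.
- jam_jar: Jam jar, 62 mm across, 85 mm high; origin under its centre. Leave alone.
- pepper_mill: Wooden pepper mill, 50 mm across, 126 mm high; origin under its centre. Leave alone.

How it is judged:
On the way, in this order (a step that is already met when the one before it is completed fails the run):
1. the slice rides on the turner's blade, pale side up, lifted clear of the plate (its centre more than 20 mm above the plate, nothing but the turner under it) (z of slice in the frame of griddle above 0.02 m and angle between slice's own z axis and vertical below 0.5 rad and contact force between turner and slice above 0.1 N and contact force between slice and griddle below 0.05 N), for 0.15 s.
2. the slice lies flat on the griddle plate with its pale side down (angle between slice's own z axis and vertical above 2.95 rad and x of slice in the frame of griddle between -0.15 and 0.15 m and y of slice in the frame of griddle between -0.2 and 0.2 m and z of slice in the frame of griddle below 0.012 m), for 0.2 s.
At the end, for the whole second after the job is handed in: The slice lies still and flat on the griddle plate, pale side down (within 11 degrees, its centre within 12 mm of the plate's surface), and the turner lies still on its rest: blade's centre within 30 mm of its place along and across the tray and 8 mm in height, blade level within 7 degrees (all of step 2 and z of slice in the frame of griddle above 0.004 m and linear speed of each of slice, turner below 0.03 m/s and x of turner in the frame of rest between -0.03 and 0.03 m and y of turner in the frame of rest between -0.03 and 0.03 m and z of turner in the frame of rest between -0.008 and 0.008 m and angle between turner's own z axis and vertical below 0.12 rad); the robot touches nothing.
It fails at once if the fingers touch the slice being turned (contact force between the fingers and slice above 0.3 N).
It fails at once if the slice is carried or tossed high (its centre more than 150 mm above the plate) (z of slice in the frame of griddle above 0.15 m).
It fails at once if the slice leaves the griddle (z of slice in the frame of griddle below -0.02 m or y of slice in the frame of griddle above 0.25 m or y of slice in the frame of griddle below -0.25 m).
It fails at once if the dish, the finished toast, the jam jar or the pepper mill is disturbed (moved more than 25 mm) (distance of any of dish, done_slice, jam_jar, pepper_mill from where it was at the start of the episode above 0.025 m).
It also fails if it takes over 62 s, if anything falls off the work surface, if the arm or the gripper's body presses on something with over 40 N, if the wrist force passes 120 N, or if a joint passes its speed limit or range.

## Working session

There is one attempt and no reset: what is moved stays moved. The work goes in short steps, Python scripts to look and compute and a tool call to move; the robot and the scene stay as the last step left them, time stands still between calls to the robot, and variables do not carry over. Pictures are saved under pics/ and viewed, at most 10 in all, crops included, and the job is handed in when it is done.

Besides the shell and the picture viewer there is one more tool, called after "Call:" in YAML: its name, and indented under it one key for each argument. send_rows: Moves the arm, as the interface text tells. Its arguments: {"type":"object","properties":{"plan":{"type":"string"},"grip_force":{"type":"number"}},"required":["plan"]}

```bash
ls; mkdir -p pics; python3 - <<'E'
from workcell import observe, imaging, bot
import cv2, numpy as np
s=observe(); print(s['clock'],s['position'],s['tool_rot'],bot.tcp_to_grasp,s['grip_width'])
for n in ['scene','side']:
    f=imaging.grab_frame(n); cv2.imwrite(f'pics/{n}0.png',f['color'][:,:,::-1]); print(n,f['fx'],f['fy'],f['cx'],f['cy'],f['eye'],f['orientation'])
E
```

```text
pics
0.0 [ 0.27100282 -0.56281985  0.23072524] [-3.14045058e+00  5.73258066e-05  4.48760858e-01] 0.0187 0.08562425673924447
scene 481.4403725510371 481.4403725510371 254.15848633610196 198.12372795292677 [ 1.36336328 -0.11601878  0.92968154] [-2.38813626 -0.00976348  1.40310722]
side 352.5398811870385 352.5398811870385 256.548322110276 195.11144998177815 [0.34443019 0.60102298 0.74714466] [-2.34279695 -0.00980382 -2.77389063]
```

View pics/scene0.png

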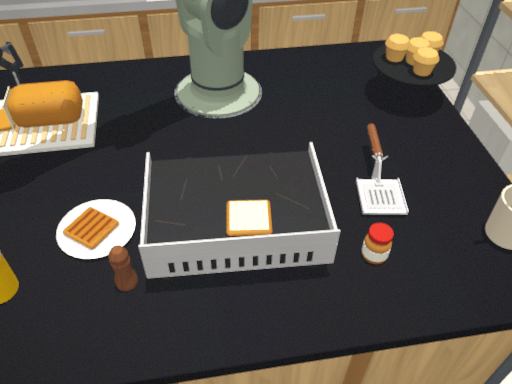

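View pics/side0.png

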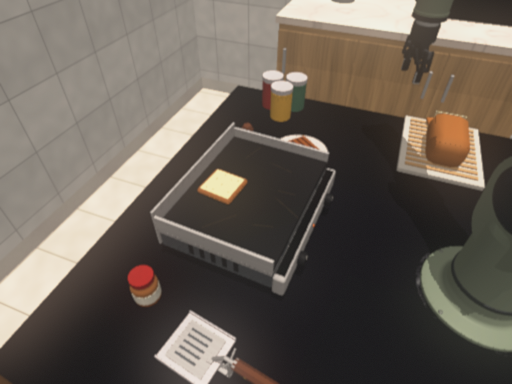

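The scene view shows the griddle (145-330, 150-270), the slice (249,217), the turner's blade (382,196) with its handle up to (373,128), and the jar at (378,243). The dish and mill are on the left. The side view agrees, with the slice at (222,186). I'll enlarge the relevant part.

```bash
python3 - <<'E'
import cv2
a=cv2.imread('pics/scene0.png')[115:280,130:415]
cv2.imwrite('pics/c1.png',cv2.resize(a,None,fx=2.8,fy=2.8,interpolation=cv2.INTER_CUBIC))
E
```

```text
(no output)
```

View pics/c1.png

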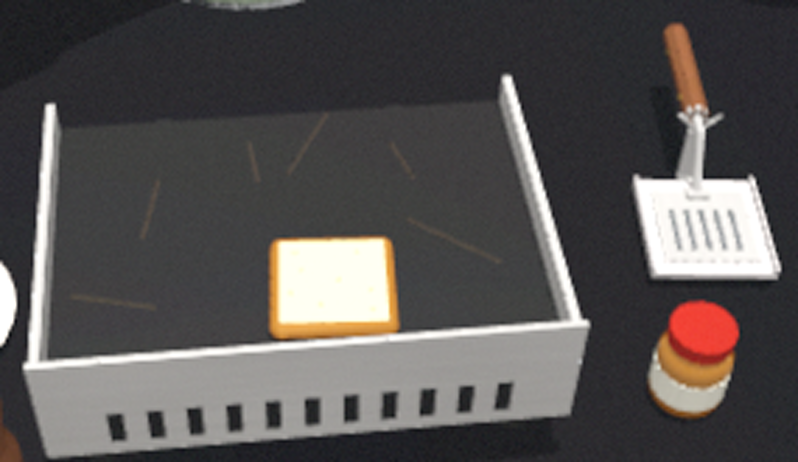

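```bash
cat > h.py <<'E'
import numpy as np, cv2
from scipy.spatial.transform import Rotation as R
CAM={'scene':(481.44,254.158,198.124,[1.36336328,-0.11601878,0.92968154],[-2.38813626,-0.00976348,1.40310722]),
'side':(352.54,256.548,195.111,[0.34443019,0.60102298,0.74714466],[-2.34279695,-0.00980382,-2.77389063])}
def ray(n,u,v):
    f,cx,cy,e,o=CAM[n]; d=R.from_euler('xyz',o).apply([(u-cx)/f,(v-cy)/f,1]); return np.array(e),d
def onz(n,u,v,z):
    e,d=ray(n,u,v); return e+d*(z-e[2])/d[2]
E
python3 - <<'E'
from h import *
np.set_printoptions(precision=4,suppress=True)
c=lambda u,v:(130+(u+.5)/2.8-.5,115+(v+.5)/2.8-.5)
for nm,u,v,z in [('plFL',62,128,.11),('plFR',502,101,.11),('backtop-inL',42,358,.155),('backtop-inR',576,320,.155),('sideLtopfront',56,104,.14),('sideRtopfront',503,76,.14),
 ('t1',634,178,.024),('t2',760,178,.024),('t3',778,275,.024),('t4',652,278,.024),('notchprongL',679,117,.08),('prongR',721,117,.08),('handle end',676,27,.075),('handle front',696,108,.075)]:
    print(nm,onz('scene',*c(u,v),z)[:2])
for n,box,z in [('scene',(215,190,285,245),.126),('side',(190,160,255,210),.126)]:
    a=cv2.imread(f'pics/{n}0.png')[box[1]:box[3],box[0]:box[2]]
    m=(a[:,:,2].astype(int)>150)&(a[:,:,1]>170)&(a[:,:,1].astype(int)-a[:,:,0]>8)
    m=m.astype(np.uint8); k,l,st,ce=cv2.connectedComponentsWithStats(m); i=1+np.argmax(st[1:,4])
    cn=cv2.findContours((l==i).astype(np.uint8),cv2.RETR_EXTERNAL,cv2.CHAIN_APPROX_NONE)[0][0][:,0]
    P=np.array([onz(n,u+box[0],v+box[1],z)[:2] for u,v in cn],np.float32)
    print(n,st[i],cv2.minAreaRect(P))
E
```

```text
plFL [ 0.4378 -0.212 ]
plFR [0.4638 0.1876]
backtop-inL [ 0.7347 -0.2268]
backtop-inR [0.7618 0.1653]
sideLtopfront [ 0.4393 -0.2129]
sideRtopfront [0.4637 0.1857]
t1 [0.4981 0.3177]
t2 [0.5172 0.4378]
t3 [0.6384 0.4074]
t4 [0.6238 0.294 ]
notchprongL [0.4792 0.3585]
prongR [0.4854 0.3978]
handle end [0.3422 0.4038]
handle front [0.4642 0.3817]
scene [  14   10   41   33 1223] ((0.6708733439445496, -0.003327537328004837), (0.08670401573181152, 0.09280268847942352), 82.43902587890625)
side [ 11  10  43  29 724] ((0.668034017086029, -0.004878588020801544), (0.08574695885181427, 0.0859016701579094), 82.62293243408203)
```

```bash
cat >> h.py <<'E'
from workcell import observe, imaging, bot
np.set_printoptions(precision=4,suppress=True)
GR=np.array([-.125,0,.05]); G=.0187
def now():
    s=observe(); return np.array(s['position']),R.from_euler('xyz',s['tool_rot']),s
def turner_tool(o,RT,lam):
    """turner pose -> TCP pose, gripper leaning lam deg about turner x"""
    Rt=RT*R.from_euler('x',lam,degrees=True)*R.from_euler('y',180,degrees=True)
    return np.array(o)+RT.apply(GR)+G*Rt.apply([0,0,1]),Rt
def row(p,Rt,ref=None):
    P,Q=(now()[:2] if ref is None else ref)
    d=Q.inv().apply(np.array(p)-P); w=np.degrees((Q.inv()*Rt).as_rotvec())
    print('%.4f %.4f %.4f  %.2f %.2f %.2f'%(*d,*w))
REST=(np.array([.567,.364,.018]),R.from_euler('z',-10.3,degrees=True))
GO=np.array([.600,-.0215,.11]); GRz=R.from_euler('z',-3.8,degrees=True)
E
python3 - <<'E'
from h import *
print([x for x in dir(bot) if x[0]!='_'])
p,Rt=turner_tool(*REST,0)
row([.5,0,.32],R.from_euler('zx',[80,180],degrees=True))
p[2]=.27;row(p,Rt)
E
```

```text
['IKError', 'job_done', 'tcp_to_grasp']
0.4505 -0.4079 -0.0888  -0.04 0.05 105.71
0.5677 -0.7802 -0.0385  -0.03 -0.07 -143.99
```

Call:
send_rows:
  plan: "0.2 -0.18 -0.09 0 0 -35 0.085;0.45 -0.408 -0.09 0 0 -65 0.085;0.45 -0.408 -0.09 0 0 -65 0.085;0.45 -0.408 -0.09 0 0 -65 0.085;0.45 -0.408 -0.09 0 0 -65 0.085;0.45 -0.408 -0.09 0 0 -65 0.085;0.45 -0.408 -0.09 0 0 -65 0.085;0.45 -0.408 -0.09 0 0 -65 0.085;0.45 -0.408 -0.09 0 0 -65 0.085;0.45 -0.408 -0.09 0 0 -65 0.085"

```text
clock: 0.93
position: [0.4259, -0.1803, 0.2951]
tool_rot: [-3.142, 0.0, 1.592]
force: [1.8, -0.8, -0.2]
grip_width: 0.0847
finger_force: 0.0
```

```bash
python3 - <<'E'
from h import *
P,Q,s=now(); print(s['clock'],P,np.array(s['tool_rot']),np.array(s['qpos']))
p,Rt=turner_tool(*REST,0); p[2]=.27
row(p,Rt)
E
```

```text
0.9333 [ 0.4259 -0.1803  0.2951] [-3.1415  0.0003  1.5918] [ 0.6605  0.2123 -0.4549  1.9094  0.1076  1.0434  0.1812]
0.5661 0.0300 0.0249  -0.01 0.01 -78.50
```

Call:
send_rows:
  plan: "0.566 0.03 0.025 0 0 -78.5 0.06;0.566 0.03 0.025 0 0 -78.5 0.06;0.566 0.03 0.025 0 0 -78.5 0.06;0.566 0.03 0.025 0 0 -78.5 0.06;0.566 0.03 0.025 0 0 -78.5 0.06;0.566 0.03 0.025 0 0 -78.5 0.06;0.566 0.03 0.025 0 0 -78.5 0.06;0.566 0.03 0.025 0 0 -78.5 0.06;0.566 0.03 0.025 0 0 -78.5 0.06;0.566 0.03 0.025 0 0 -78.5 0.06"

```text
clock: 1.77
position: [0.4423, 0.2356, 0.2763]
tool_rot: [-3.142, 0.0, 2.839]
force: [1.5, -0.5, 0.5]
grip_width: 0.06
finger_force: 0.0
```

```bash
python3 - <<'E'
from h import *
P,Q,s=now(); print(s['clock'],P,np.array(s['tool_rot']),np.array(s['qpos']))
f=imaging.grab_frame('wrist'); cv2.imwrite('pics/w1.png',f['color'][:,:,::-1])
print(f['fx'],f['fy'],f['cx'],f['cy'],f['tool_from_camera'])
p,Rt=turner_tool(*REST,0); p[2]=.27
row(p,Rt)
np.savez('w1.npz',P=P,q=Q.as_quat(),K=[f['fx'],f['cx'],f['cy']],T=f['tool_from_camera'])
E
```

```text
1.7667 [0.4423 0.2356 0.2763] [-3.1415  0.0002  2.8388] [ 0.0666  0.3769 -0.869   1.8335  0.3246  1.0804  0.3447]
312.9786251927618 312.9786251927618 257.592386111795 197.79778834873156 [[ 0.0003 -0.9608 -0.2773  0.0698]
 [ 1.      0.0002  0.0005  0.0005]
 [-0.0005 -0.2773  0.9608 -0.1426]
 [ 0.      0.      0.      1.    ]]
0.0376 0.1379 0.0070  0.25 -0.07 -6.08
```

View pics/w1.png

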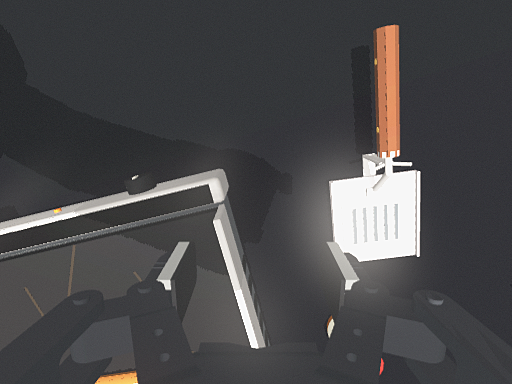

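The wrist view shows the handle from (387,27) to (388,155) and the tray corners near (331,183), (419,172), (419,257) and (344,262). I'll cast these.

```bash
python3 - <<'E'
from h import *
d=np.load('w1.npz'); f,cx,cy=d['K']; T=d['T']; Q=R.from_quat(d['q'])
def wz(u,v,z):
    c=d['P']+Q.apply(T[:3,3]); r=Q.apply(T[:3,:3]@[(u-cx)/f,(v-cy)/f,1]); return (c+r*(z-c[2])/r[2])[:2]
a=cv2.imread('pics/w1.png').astype(int)
m=((a[:,:,2]-a[:,:,0]>50)&(a[:,:,2]>90)).astype(np.uint8); m[:, :350]=0; m[200:]=0
k,l,st,ce=cv2.connectedComponentsWithStats(m); i=1+np.argmax(st[1:,4]); print(st[i])
ys=[st[i][1]+4,60,90,120,st[i][1]+st[i][3]-5]
L=[]
for y in ys:
    x=np.where(l[y]==i)[0]; q=wz((x.min()+x.max())/2,y,.070); L.append(q); print(y,x.min(),x.max(),q)
v=L[-1]-L[0]; print('yaw',np.degrees(np.arctan2(v[1],v[0])))
q0=wz(387,st[i][1]-.5,.068); q1=wz(388,st[i][1]+st[i][3]-.5,.07); print('ends',q0,q1,np.linalg.norm(q1-q0))
for u,w in [(331,183),(419,172),(419,257),(344,262)]: print(wz(u,w,.024))
# refined pose
E
```

```text
[ 374   25   26  133 2834]
29 376 398 [0.3424 0.4036]
60 374 398 [0.3705 0.3972]
90 378 398 [0.4    0.3937]
120 376 399 [0.4303 0.3874]
153 380 399 [0.4662 0.3829]
yaw -9.51656795185999
ends [0.3381 0.4052] [0.4707 0.3803] 0.1349088450896966
[0.494  0.3198]
[0.5136 0.4311]
[0.6333 0.4117]
[0.6098 0.3105]
```

```bash
sed -i 's/^REST=.*/REST=(np.array([.565,.3635,.018]),R.from_euler("z",-10.2,degrees=True))/' h.py; python3 - <<'E'
from h import *
for lam in (45,-45):
    p,Rt=turner_tool(*REST,lam); print(p)
    row(p-.10*Rt.apply([0,0,1]),Rt)
E
```

```text
[0.4443 0.3986 0.0548]
0.0330 0.0789 0.1513  -44.70 2.36 -5.89
[0.4396 0.3726 0.0548]
0.0454 0.1932 0.1518  45.21 -2.50 -5.84
```

Call:
send_rows:
  plan: "0.033 0.079 0.151 -44.7 2.4 -5.9 0.05;0.033 0.079 0.151 -44.7 2.4 -5.9 0.05;0.033 0.079 0.151 -44.7 2.4 -5.9 0.05;0.033 0.079 0.151 -44.7 2.4 -5.9 0.05;0.033 0.079 0.151 -44.7 2.4 -5.9 0.05;0.033 0.079 0.151 -44.7 2.4 -5.9 0.05;0.033 0.079 0.151 -44.7 2.4 -5.9 0.05;0.033 0.079 0.151 -44.7 2.4 -5.9 0.05;0.033 0.079 0.151 -44.7 2.4 -5.9 0.05"

```text
clock: 2.57
position: [0.4352, 0.3136, 0.1186]
tool_rot: [2.536, -0.004, 2.923]
force: [-0.2, -0.2, -0.2]
grip_width: 0.0499
finger_force: 0.0
```

```bash
python3 - <<'E'
from h import *
P,Q,s=now(); print(s['clock'],P,np.array(s['tool_rot']),np.array(s['qpos']))
p,Rt=turner_tool(*REST,45); row(p,Rt)
f=imaging.grab_frame('wrist'); cv2.imwrite('pics/w2.png',f['color'][:,:,::-1])
E
```

```text
2.5667 [0.4352 0.3136 0.1186] [ 2.5361 -0.0044  2.9233] [ 0.3241  0.7424 -1.0484  2.2205  1.1741  0.1731 -0.2319]
0.0092 0.0335 0.1009  -10.30 1.28 -1.94
```

```bash
python3 - <<'E'
from h import *
p,Rt=turner_tool(*REST,0); p[2]=.2; row(p,Rt)
p,Rt=turner_tool(*REST,-45);row(p-.10*Rt.apply([0,0,1]),Rt)
E
```

```text
0.0094 0.1068 -0.0261  34.78 0.54 -2.15
0.0114 0.1115 0.0678  79.77 -0.35 -2.34
```

Call:
send_rows:
  plan: "0.009 0.08 -0.06 34.8 0.5 -2.1 0.05;0.009 0.107 -0.026 34.8 0.5 -2.1 0.05;0.009 0.107 -0.026 34.8 0.5 -2.1 0.05;0.009 0.107 -0.026 34.8 0.5 -2.1 0.05;0.009 0.107 -0.026 45 0.5 -2.1 0.05;0.011 0.12 0.01 79.8 -0.3 -2.3 0.05;0.011 0.12 0.03 79.8 -0.3 -2.3 0.05;0.011 0.112 0.05 79.8 -0.3 -2.3 0.05;0.011 0.112 0.068 79.8 -0.3 -2.3 0.05;0.011 0.112 0.068 79.8 -0.3 -2.3 0.05"

```text
clock: 3.45
position: [0.45, 0.4449, 0.1242]
tool_rot: [-2.713, -0.005, 2.959]
force: [0.5, -1.3, 0.6]
grip_width: 0.0501
finger_force: 0.0
```

```bash
python3 - <<'E'
from h import *
P,Q,s=now(); print(s['clock'],P,np.array(s['tool_rot']),np.array(s['qpos']))
p,Rt=turner_tool(*REST,-45);row(p-.10*Rt.apply([0,0,1]),Rt); row(p,Rt)
E
```

```text
3.45 [0.45   0.4449 0.1242] [-2.7126 -0.0049  2.9586] [-0.505   1.0231 -0.9165  1.2864  0.7767  1.6382 -0.0619]
-0.0026 -0.0025 -0.0003  20.42 -0.39 -0.07
-0.0033 -0.0374 0.0934  20.42 -0.39 -0.07
```

Call:
send_rows:
  plan: "-0.003 -0.003 0 20.4 -0.4 0 0.05;-0.003 -0.003 0 20.4 -0.4 0 0.05;-0.003 -0.003 0 20.4 -0.4 0 0.05;-0.003 -0.003 0 20.4 -0.4 0 0.05;-0.003 -0.003 0 20.4 -0.4 0 0.05"

```text
clock: 3.87
position: [0.4532, 0.4419, 0.1268]
tool_rot: [-2.362, 0.003, 2.962]
force: [-1.3, 0.6, -0.1]
grip_width: 0.0503
finger_force: 0.0
```

```bash
python3 - <<'E'
from h import *
P,Q,s=now(); print(s['clock'],P,np.array(s['tool_rot']),np.array(s['qpos']))
p,Rt=turner_tool(*REST,-45);row(p-.10*Rt.apply([0,0,1]),Rt); row(p,Rt)
f=imaging.grab_frame('wrist'); cv2.imwrite('pics/w3.png',f['color'][:,:,::-1])
E
```

```text
3.8667 [0.4532 0.4419 0.1268] [-2.3618  0.0032  2.9618] [-0.7719  1.1214 -0.5595  1.0034  0.6337  1.9238  0.1017]
0.0011 0.0010 0.0008  0.32 0.06 -0.20
0.0012 0.0005 0.1008  0.32 0.06 -0.20
```

View pics/w3.png

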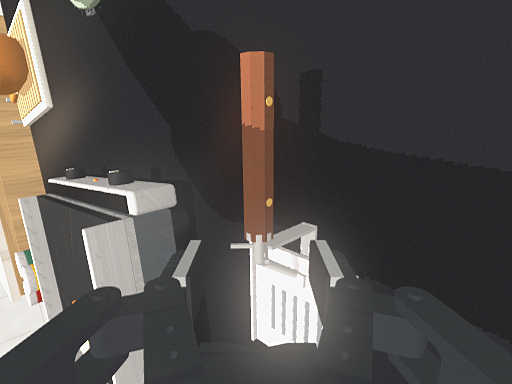

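The handle runs along column 257 (rows 53-235), midway between the fingers (190 and 325), so I can move in.

Call:
send_rows:
  plan: "0.001 0.001 0.03 0.3 0 -0.2 0.05;0.001 0.001 0.06 0.3 0 -0.2 0.05;0.001 0.001 0.08 0.3 0 -0.2 0.05;0.001 0.001 0.1 0.3 0 -0.2 0.05;0.001 0.001 0.1 0.3 0 -0.2 0.05;0.001 0.001 0.1 0.3 0 -0.2 0.05"

```text
clock: 4.42
position: [0.4421, 0.372, 0.0562]
tool_rot: [-2.362, 0.002, 2.96]
force: [0.2, 0.6, 0.7]
grip_width: 0.05
finger_force: 0.0
```

```bash
python3 - <<'E'
from h import *
P,Q,s=now(); print(s['clock'],P,np.array(s['tool_rot']),np.array(s['qpos']))
p,Rt=turner_tool(*REST,-45); row(p,Rt)
E
```

```text
4.4167 [0.4421 0.372  0.0562] [-2.362   0.0022  2.9601] [-0.6776  1.1197 -0.5737  1.2486  0.6641  1.7327  0.0221]
0.0026 0.0011 0.0008  0.33 -0.05 -0.23
```

Call:
send_rows:
  plan: "0 0.001 0.001 0.3 0 0 0.015;0 0.001 0.001 0.3 0 0 0.005;0 0.001 0.001 0.3 0 0 0.005;0 0.001 0.001 0.3 0 0 0.005;0 0.001 0.001 0.3 0 0 0.005;0 0.001 0.001 0.3 0 0 0.005;0 0.001 0.001 0.3 0 0 0.005;0 0.001 0.001 0.3 0 0 0.005"
  grip_force: 110

```text
clock: 5.08
position: [0.4422, 0.373, 0.0547]
tool_rot: [-2.356, 0.005, 2.962]
force: [-1.0, 1.9, 5.6]
grip_width: 0.0196
finger_force: 107.5
```

```bash
python3 - <<'E'
from h import *
P,Q,s=now(); print(s['clock'],P,np.array(s['tool_rot']),s['grip_width'],s['force'],s['moment'])
row(P+[0,0,.15],Q); row(P+[-.02,0,.15],Q)
E
```

```text
5.0833 [0.4422 0.373  0.0547] [-2.3559  0.0052  2.9617] 0.01959868005303399 [-0.9822  1.8532  5.628 ] [ 0.1599 -0.0757 -0.1205]
-0.0008 -0.1061 -0.1060  0.00 0.00 0.00
0.0189 -0.1087 -0.1036  0.00 0.00 0.00
```

```bash
cat >> h.py <<'E'
def savegrasp():
    P,Q,s=now(); o,RT=REST
    np.savez('g.npz',t=RT.inv().apply(P-o),q=(RT.inv()*Q).as_quat(),P=P,Q=Q.as_quat())
def tool_of(o,RT):
    g=np.load('g.npz'); return np.array(o)+RT.apply(g['t']),RT*R.from_quat(g['q'])
def turner_now():
    g=np.load('g.npz'); P,Q,s=now(); RT=Q*R.from_quat(g['q']).inv(); return P-RT.apply(g['t']),RT
def rpy(r,p,y=0): return GRz*R.from_euler('ZYX',[y,p,r],degrees=True)
def at(pt,g,RT):
    """tool pose with turner point pt (turner frame) at griddle-frame g"""
    return tool_of(GO+GRz.apply(g)-RT.apply(pt),RT)
def rep():
    o,RT=turner_now(); s=observe()
    f=lambda q:1e3*GRz.inv().apply(o+RT.apply(q)-GO)
    print(s['clock'],'tip',f([.045,0,0]),'org',f([0,0,0]),'ypr',(GRz.inv()*RT).as_euler('ZYX',degrees=True),'F',np.array(s['force']),'q',np.array(s['qpos']),s['grip_width'])
TIP=[.045,0,0]
E
python3 - <<'E'
from h import *
savegrasp(); P,Q,s=now()
row(P+[0,0,.17],Q)
row(*at(TIP,[0,.022,.08],rpy(0,4)))
E
```

```text
-0.0009 -0.1202 -0.1202  0.00 0.00 0.00
-0.0622 -0.3905 0.1315  0.20 -1.70 -7.35
```

Call:
send_rows:
  plan: "0 -0.01 -0.01 0 0 0 0.005;0 -0.03 -0.03 0 0 0 0.005;0 -0.055 -0.055 0 0 0 0.005;0 -0.08 -0.08 0 0 0 0.005;0 -0.1 -0.1 0 0 0 0.005;0 -0.12 -0.12 0 0 0 0.005;0 -0.12 -0.12 0 0 0 0.005"

```text
clock: 5.67
position: [0.4419, 0.3743, 0.23]
tool_rot: [-2.362, 0.008, 2.961]
force: [0.9, 0.6, -2.0]
grip_width: 0.0198
finger_force: 107.9
```

```bash
python3 - <<'E'
from h import *
rep()
row(*at(TIP,[0,.022,.10],rpy(0,4)))
f=imaging.grab_frame('scene'); cv2.imwrite('pics/s2.png',f['color'][:,:,::-1])
E
```

```text
5.6667 tip [-15.9432 378.1983  83.9071] org [-60.6601 383.2364  83.7689] ypr [-6.4282 -0.1759  0.3564] F [ 0.932   0.5867 -2.0046] q [-0.7169  0.8976 -0.5095  1.2015  0.5505  1.9176  0.1426] 0.019789277024729445
-0.0622 -0.2828 0.2404  0.55 -1.58 -7.50
```

Call:
send_rows:
  plan: "-0.005 -0.02 0.015 0 0 -0.5 0.005;-0.02 -0.07 0.06 0.2 -0.4 -2 0.005;-0.035 -0.14 0.12 0.3 -0.8 -4 0.005;-0.05 -0.21 0.18 0.5 -1.2 -6 0.005;-0.062 -0.283 0.24 0.6 -1.6 -7.5 0.005;-0.062 -0.283 0.24 0.6 -1.6 -7.5 0.005;-0.062 -0.283 0.24 0.6 -1.6 -7.5 0.005;-0.062 -0.283 0.24 0.6 -1.6 -7.5 0.005;-0.062 -0.283 0.24 0.6 -1.6 -7.5 0.005;-0.062 -0.283 0.24 0.6 -1.6 -7.5 0.005"

```text
clock: 6.55
position: [0.4349, -0.0073, 0.2555]
tool_rot: [-2.345, -0.069, 3.069]
force: [0.3, -0.4, -0.7]
grip_width: 0.0199
finger_force: 108.1
```

```bash
python3 - <<'E'
from h import *
rep()
row(*at(TIP,[0,.022,.03],rpy(0,4)))
E
```

```text
6.55 tip [-1.2852 14.5454 96.4236] org [-46.1619  14.7253  99.7476] ypr [-0.2296  4.2362 -0.5998] F [ 0.2928 -0.4186 -0.6933] q [-0.1771  0.4958 -0.5138  1.93    0.7216  1.5203  0.4857] 0.01986982068711651
-0.0057 0.0524 0.0423  -0.58 -0.33 0.01
```

Call:
send_rows:
  plan: "-0.001 0.01 0.008 0 0 0 0.005;-0.003 0.025 0.02 -0.3 -0.1 0 0.005;-0.005 0.042 0.034 -0.6 -0.3 0 0.005;-0.006 0.052 0.042 -0.6 -0.3 0 0.005;-0.006 0.052 0.042 -0.6 -0.3 0 0.005;-0.006 0.052 0.042 -0.6 -0.3 0 0.005"

```text
clock: 7.05
position: [0.4377, 0.0045, 0.1879]
tool_rot: [-2.358, -0.066, 3.078]
force: [0.7, 0.6, -0.7]
grip_width: 0.0194
finger_force: 108.1
```

```bash
python3 - <<'E'
from h import *
rep()
row(*at(TIP,[0,.022,.003],rpy(0,4)))
a=imaging.grab_frame('scene')['color'][120:300,130:345,::-1]
b=imaging.grab_frame('side')['color'][110:290,150:365,::-1]
cv2.imwrite('pics/m3.png',cv2.resize(np.vstack([np.hstack([a,b])]),None,fx=1.86,fy=1.86,interpolation=cv2.INTER_CUBIC))
cv2.imwrite('pics/m3s.png',a);cv2.imwrite('pics/m3b.png',b)
E
```

```text
7.05 tip [ 0.7703 28.4087 29.373 ] org [-44.1142  28.2148  32.5905] ypr [0.2475 4.1001 0.1424] F [ 0.7105  0.5657 -0.6542] q [-0.2068  0.6063 -0.5033  1.9606  0.7662  1.426   0.377 ] 0.019442601823290797
-0.0008 0.0148 0.0228  0.13 0.10 0.25
```

View pics/m3.png

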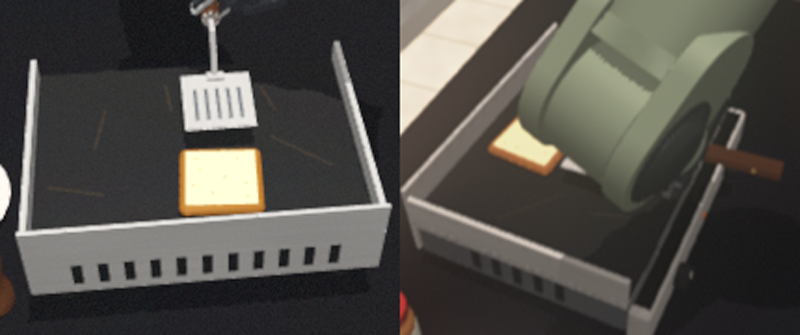

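The turner is lined up with the slice: in the left panel the blade's front edge spans 186-257 and the slice 180-264. Next I lower it to the plate.

Call:
send_rows:
  plan: "0 0.007 0.011 0 0 0 0.005;-0.001 0.0145 0.022 0.1 0.1 0.2 0.005;-0.001 0.015 0.023 0.1 0.1 0.2 0.005;-0.001 0.015 0.023 0.1 0.1 0.2 0.005;-0.001 0.015 0.023 0.1 0.1 0.2 0.005"

```text
clock: 7.57
position: [0.4368, -0.0014, 0.1613]
tool_rot: [-2.357, -0.064, 3.073]
force: [1.0, -0.6, -2.0]
grip_width: 0.0196
finger_force: 108.1
```

```bash
python3 - <<'E'
from h import *
rep()
P,Q,s=now(); row(P-[0,0,.002],Q); row(*at(TIP,[0,.022,.0],rpy(0,4)))
E
```

```text
7.5667 tip [ 0.384  21.6358  3.0522] org [-44.5084  21.6446   6.1622] ypr [-0.0113  3.9629  0.0448] F [ 0.9792 -0.6319 -1.9818] q [-0.2083  0.6487 -0.4903  1.98    0.7942  1.3849  0.3339] 0.019647129750852022
-0.0001 0.0014 0.0014  0.00 0.00 0.00
0.0002 0.0023 0.0018  0.05 0.02 -0.03
```

Call:
send_rows:
  plan: "0 0.0007 0.0007 0 0 0 0.005;0 0.0014 0.0014 0 0 0 0.005;0 0.0021 0.0021 0 0 0 0.005;0 0.0021 0.0021 0 0 0 0.005"

```text
clock: 7.9
position: [0.4366, -0.0013, 0.1583]
tool_rot: [-2.357, -0.063, 3.073]
force: [0.0, 0.5, -1.6]
grip_width: 0.0197
finger_force: 108.1
```

```bash
python3 - <<'E'
from h import *
rep()
E
```

```text
7.9 tip [ 0.2987 21.7626  0.2518] org [-44.5957  21.7677   3.3326] ypr [-0.0065  3.9256  0.0677] F [ 0.0296  0.4671 -1.5936] q [-0.2095  0.6534 -0.4893  1.9816  0.7969  1.3805  0.3286] 0.019734045361509987
```

Not yet in contact. I'll go another 2.8 mm.

Call:
send_rows:
  plan: "0 0.0005 0.0005 0 0 0 0.005;0 0.001 0.001 0 0 0 0.005;0 0.0015 0.0015 0 0 0 0.005;0 0.002 0.002 0 0 0 0.005;0 0.002 0.002 0 0 0 0.005"

```text
clock: 8.32
position: [0.4364, -0.0014, 0.1556]
tool_rot: [-2.356, -0.063, 3.073]
force: [-0.7, -1.1, 0.6]
grip_width: 0.0199
finger_force: 108.5
```

```bash
python3 - <<'E'
from h import *
rep()
E
```

```text
8.3167 tip [ 0.0778 21.5089 -2.5383] org [-44.8165  21.5263   0.5443] ypr [-0.0223  3.928   0.0389] F [-0.7156 -1.0815  0.5569] q [-0.2104  0.6583 -0.4882  1.9831  0.7996  1.3771  0.3237] 0.01994679372184452
```

```bash
python3 - <<'E'
from h import *
for x in (.05,.1,.137): row(*at(TIP,[x,.0215,-.0023],rpy(0,3.9)))
E
```

```text
-0.0498 -0.0023 -0.0024  0.04 -0.04 0.00
-0.0997 -0.0045 -0.0047  0.04 -0.04 0.00
-0.1366 -0.0061 -0.0064  0.04 -0.04 0.00
```

Call:
send_rows:
  plan: "-0.008 -0.0003 -0.0003 0 0 0 0.005;-0.018 -0.0008 -0.0008 0 0 0 0.005;-0.028 -0.0013 -0.0013 0 0 0 0.005;-0.038 -0.0017 -0.0018 0 0 0 0.005;-0.048 -0.0022 -0.0023 0 0 0 0.005;-0.058 -0.0026 -0.0027 0 0 0 0.005;-0.068 -0.003 -0.0031 0 0 0 0.005;-0.076 -0.0035 -0.0036 0 0 0 0.005;-0.08 -0.0037 -0.0038 0 0 0 0.005"

```text
clock: 9.07
position: [0.5175, -0.0069, 0.1557]
tool_rot: [-2.357, -0.063, 3.073]
force: [-2.6, 0.0, 1.0]
grip_width: 0.0199
finger_force: 108.5
```

```bash
python3 - <<'E'
from h import *
rep()
for x in (.11,.137): row(*at(TIP,[x,.0215,-.0023],rpy(0,3.9)))
a=imaging.grab_frame('scene')['color'][120:300,130:345,::-1]
cv2.imwrite('pics/m4.png',cv2.resize(a,None,fx=2.5,fy=2.5,interpolation=cv2.INTER_CUBIC))
E
```

```text
9.0667 tip [81.3889 21.4169 -2.4123] org [36.4941 21.4444  0.6627] ypr [-0.035   3.9183  0.0647] F [-2.6398  0.0227  0.9708] q [-0.1788  0.7315 -0.4474  1.7947  0.8469  1.4329  0.4533] 0.019889048583943497
-0.0285 -0.0013 -0.0014  0.07 -0.04 -0.01
-0.0555 -0.0024 -0.0027  0.07 -0.04 -0.01
```

View pics/m4.png

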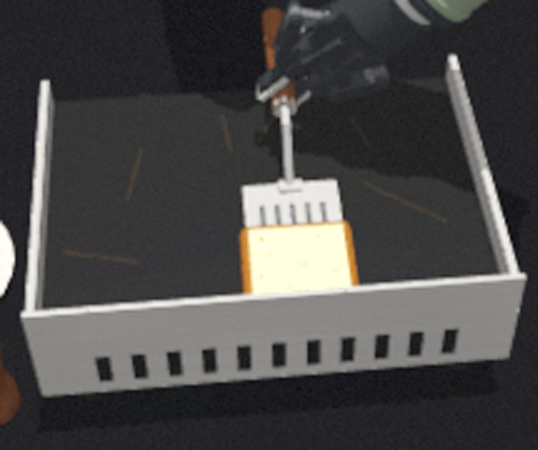

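The slice is against the splash and riding up the blade, whose slots still show at row 215. I continue pushing.

Call:
send_rows:
  plan: "-0.006 -0.0003 -0.0003 0 0 0 0.005;-0.013 -0.0006 -0.0006 0 0 0 0.005;-0.02 -0.0009 -0.001 0 0 0 0.005;-0.027 -0.0012 -0.0013 0 0 0 0.005;-0.034 -0.0015 -0.0016 0 0 0 0.005;-0.041 -0.0018 -0.002 0 0 0 0.005;-0.048 -0.0021 -0.0023 0 0 0 0.005;-0.054 -0.0024 -0.0026 0 0 0 0.005;-0.054 -0.0024 -0.0026 0 0 0 0.005"

```text
clock: 9.87
position: [0.5716, -0.0105, 0.1557]
tool_rot: [-2.357, -0.063, 3.073]
force: [1.9, -0.4, -0.2]
grip_width: 0.0196
finger_force: 108.4
```

```bash
python3 - <<'E'
from h import *
rep()
a=imaging.grab_frame('scene')['color'][120:300,130:345,::-1]
cv2.imwrite('pics/m5.png',cv2.resize(a,None,fx=2.5,fy=2.5,interpolation=cv2.INTER_CUBIC))
for x,z,p in ((.137,.0,0),(.135,.012,-3),(.125,.04,-3)): row(*at(TIP,[x,.0215,z],rpy(0,p)))
E
```

```text
9.8667 tip [135.5704  21.4308  -2.2806] org [90.6742 21.4538  0.774 ] ypr [-0.0293  3.8922  0.0725] F [ 1.866  -0.4458 -0.1732] q [-0.1666  0.7867 -0.424   1.6579  0.8725  1.471   0.5397] 0.019608006513595358
0.0003 0.0063 0.0064  0.07 -2.77 2.75
0.0042 0.0042 0.0043  0.06 -4.89 4.87
0.0159 -0.0151 -0.0150  0.06 -4.89 4.87
```

View pics/m5.png

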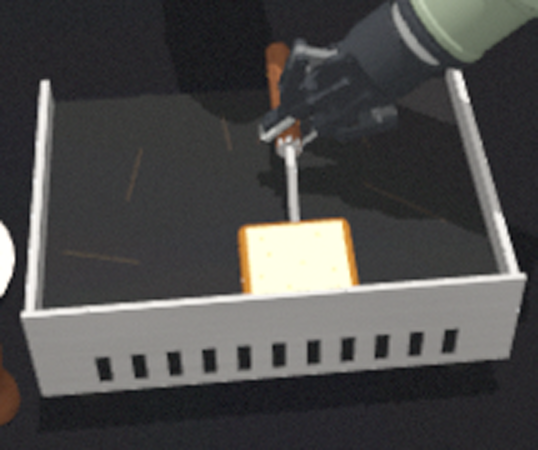

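The slice now covers the blade completely (rows 220-295). I lift it, nose slightly up.

Call:
send_rows:
  plan: "0.0008 0.001 0.001 0 -1.2 1.2 0.005;0.0016 0.002 0.002 0 -2.4 2.4 0.005;0.003 0.003 0.003 0 -3.7 3.7 0.005;0.0042 0.0042 0.0043 0 -4.9 4.9 0.005;0.007 0.001 0.001 0 -4.9 4.9 0.005;0.01 -0.004 -0.004 0 -4.9 4.9 0.005;0.013 -0.009 -0.009 0 -4.9 4.9 0.005;0.0159 -0.014 -0.014 0 -4.9 4.9 0.005;0.0159 -0.015 -0.015 0 -4.9 4.9 0.005;0.0159 -0.015 -0.015 0 -4.9 4.9 0.005"

```text
clock: 10.75
position: [0.5563, -0.0093, 0.1789]
tool_rot: [-2.357, 0.059, 3.073]
force: [-0.1, 0.3, -2.2]
grip_width: 0.0198
finger_force: 108.1
```

```bash
python3 - <<'E'
from h import *
rep()
a=imaging.grab_frame('scene')['color'][120:300,130:345,::-1]
cv2.imwrite('pics/m6.png',a)
m=(a[:,:,2].astype(int)>150)&(a[:,:,1]>170)&(a[:,:,1].astype(int)-a[:,:,0]>8)
ys,xs=np.where(m); print(xs.min()+130,xs.max()+130,ys.min()+120,ys.max()+120,m.sum(), onz('scene',xs.mean()+130,ys.mean()+120,.165))
for r,z in ((0,.045),(20,.03),(40,.03)): row(*at([0,-.044,0],[.045,-.02,z],rpy(r,-3)))
E
```

```text
10.75 tip [124.8239  21.6684  41.2454] org [79.8882 21.6891 38.8417] ypr [-0.0264 -3.0619  0.0807] F [-0.1337  0.3483 -2.1647] q [-0.1872  0.7029 -0.4253  1.7608  0.9042  1.4185  0.4127] 0.019787159564869483
227 270 161 225 1202 [ 0.6867 -0.0072  0.165 ]
0.0343 -0.0046 -0.0079  0.06 -0.00 -0.04
0.0351 -0.0103 0.0068  -19.94 0.11 0.01
0.0350 -0.0243 0.0163  -39.94 0.21 0.06
```

```bash
cat >> h.py <<'E'
E_=[0,-.044,0]
def edge(gx,z,r,p,gy=-.022): row(*at(E_,[gx,gy,z],rpy(r,p)))
E
python3 - <<'E'
from h import *
for a in ((.06,.04,0,-2),(.04,.03,0,-1),(.04,.02,4,0),(.04,.012,8,0)): edge(*a)
E
```

```text
0.0189 -0.0034 -0.0039  0.06 0.71 -0.74
0.0388 0.0014 0.0009  0.07 1.41 -1.45
0.0385 0.0036 0.0068  -3.93 2.21 -2.07
0.0388 0.0059 0.0131  -7.93 2.31 -1.99
```

Call:
send_rows:
  plan: "0.005 -0.001 -0.001 0 0.2 -0.2 0.005;0.012 -0.002 -0.002 0 0.4 -0.4 0.005;0.019 -0.003 -0.003 0 0.7 -0.7 0.005;0.027 -0.001 -0.001 0 1 -1 0.005;0.034 0.001 0.001 0 1.2 -1.2 0.005;0.039 0.002 0.003 -1.5 1.6 -1.6 0.005;0.039 0.003 0.0055 -3 2 -1.9 0.005;0.039 0.0045 0.0085 -5 2.2 -2 0.005;0.039 0.0055 0.0115 -7 2.3 -2 0.005;0.039 0.006 0.013 -8 2.3 -2 0.005"

```text
clock: 11.63
position: [0.5178, -0.0127, 0.1625]
tool_rot: [-2.499, 0.005, 3.072]
force: [0.0, 0.3, -1.9]
grip_width: 0.0199
finger_force: 108.0
```

```bash
python3 - <<'E'
from h import *
rep()
for a in ((.04,.006,12,1),(.04,.004,20,1),(.04,.002,30,1),(.04,.002,40,1)): edge(*a)
E
```

```text
11.6333 tip [84.9524 20.6717 17.9001] org [39.9524 20.7169 17.9028] ypr [-0.0575  0.0035  8.2179] F [ 0.0003  0.2786 -1.9028] q [-0.0952  0.6401 -0.4818  1.8608  0.833   1.2883  0.4605] 0.019942743297679127
-0.0008 -0.0005 0.0027  -3.78 0.80 -0.61
-0.0009 -0.0059 0.0057  -11.78 0.89 -0.53
-0.0010 -0.0126 0.0104  -21.78 0.99 -0.44
-0.0010 -0.0198 0.0147  -31.78 1.08 -0.34
```

Call:
send_rows:
  plan: "-0.001 -0.0005 0.0027 -3.8 0.8 -0.6 0.005;-0.001 -0.003 0.0042 -8 0.8 -0.6 0.005;-0.001 -0.0055 0.0055 -11 0.9 -0.5 0.005;-0.001 -0.0075 0.007 -14 0.9 -0.5 0.005;-0.001 -0.0095 0.0083 -17 0.9 -0.5 0.005;-0.001 -0.0125 0.0103 -21.5 1 -0.4 0.005;-0.001 -0.0143 0.0114 -24 1 -0.4 0.005;-0.001 -0.0165 0.0127 -27 1 -0.4 0.005;-0.001 -0.0198 0.0147 -31.8 1.1 -0.3 0.005;-0.001 -0.0198 0.0147 -31.8 1.1 -0.3 0.005"

```text
clock: 12.47
position: [0.5169, -0.0407, 0.1628]
tool_rot: [-3.055, -0.014, 3.065]
force: [0.5, -1.8, -2.0]
grip_width: 0.0202
finger_force: 108.5
```

```bash
python3 - <<'E'
from h import *
rep()
a=imaging.grab_frame('scene')['color'][120:300,130:345,::-1]
cv2.imwrite('pics/m7.png',cv2.resize(a,None,fx=2.5,fy=2.5,interpolation=cv2.INTER_CUBIC))
for a in ((.04,.002,50,1),(.04,.002,60,1),(.032,.002,70,1),(.028,.002,80,1)): edge(*a)
E
```

```text
12.4667 tip [85.6695  7.4415 29.7901] org [40.6769  7.7057 30.5626] ypr [-0.3365  0.9837 40.0328] F [ 0.4518 -1.7589 -2.0473] q [ 0.4043  0.5267 -0.6663  1.9079  0.5095  0.9117  0.9582] 0.020184044180157186
-0.0002 -0.0062 0.0014  -10.13 0.05 -0.24
-0.0003 -0.0142 0.0042  -20.13 0.13 -0.22
0.0076 -0.0216 0.0084  -30.13 0.20 -0.19
0.0116 -0.0282 0.0139  -40.13 0.27 -0.17
```

View pics/m7.png

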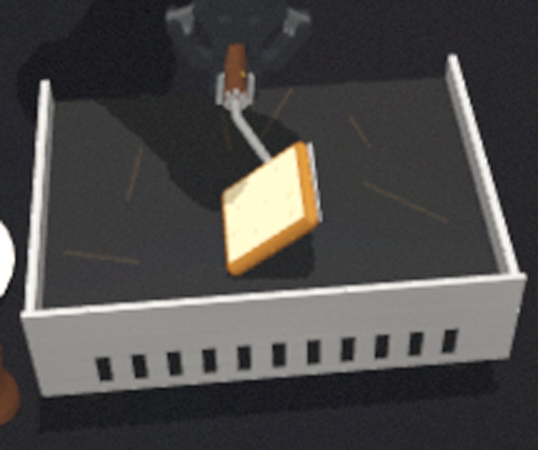

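As planned, the slice (222-320, 143-275) leans on the tilted blade with its lower edge on the plate. I continue the roll.

Call:
send_rows:
  plan: "0 -0.003 0.0007 -5 0 -0.2 0.005;0 -0.0062 0.0014 -10 0 -0.2 0.005;0 -0.01 0.0028 -15 0 -0.2 0.005;0 -0.0142 0.0042 -20 0.1 -0.2 0.005;0.004 -0.018 0.0063 -25 0.1 -0.2 0.005;0.008 -0.0216 0.0084 -30 0.2 -0.2 0.005;0.01 -0.025 0.011 -35 0.2 -0.2 0.005;0.0116 -0.0282 0.0139 -40 0.3 -0.2 0.005;0.0116 -0.0282 0.0139 -40 0.3 -0.2 0.005"

```text
clock: 13.27
position: [0.502, -0.0679, 0.1489]
tool_rot: [2.528, -0.023, 3.071]
force: [-1.4, -2.3, -1.3]
grip_width: 0.02
finger_force: 111.4
```

```bash
python3 - <<'E'
from h import *
rep()
cv2.imwrite('pics/m8.png',imaging.grab_frame('scene')['color'][:,:,::-1])
for a in ((.028,.002,90,1,-.022),(.028,.002,96,1,-.022),(.028,.002,102,1,-.024),(.028,.002,108,1,-.026)): edge(*a)
E
```

```text
13.2667 tip [ 72.9366 -14.3584  41.0654] org [ 27.9479 -14.3913  42.0737] ypr [ 0.0419  1.284  80.2061] F [-1.3614 -2.2927 -1.3005] q [ 1.0418  0.8222 -0.9992  1.8569  0.0756  0.8683  1.6311] 0.01995022174442438
-0.0004 -0.0083 -0.0009  -10.02 -0.20 -0.01
-0.0004 -0.0132 0.0006  -16.02 -0.17 -0.01
-0.0004 -0.0195 0.0015  -22.02 -0.14 -0.01
-0.0005 -0.0255 0.0028  -28.02 -0.10 -0.01
```

Call:
send_rows:
  plan: "0 -0.003 -0.0003 -3.5 0 0 0.005;0 -0.006 -0.0006 -7 -0.1 0 0.005;0 -0.0083 -0.0009 -10 -0.2 0 0.005;0 -0.0108 -0.0002 -13 -0.2 0 0.005;0 -0.0132 0.0006 -16 -0.2 0 0.005;0 -0.0163 0.001 -19 -0.2 0 0.005;0 -0.0195 0.0015 -22 -0.2 0 0.005;0 -0.0225 0.002 -25 -0.1 0 0.005;0 -0.0225 0.002 -25 -0.1 0 0.005;0 -0.0225 0.002 -25 -0.1 0 0.005"

```text
clock: 14.15
position: [0.5018, -0.0813, 0.1366]
tool_rot: [2.099, -0.019, 3.076]
force: [0.3, -0.1, -1.8]
grip_width: 0.0198
finger_force: 111.2
```

```bash
python3 - <<'E'
from h import *
rep()
a=imaging.grab_frame('scene')['color'][120:300,130:345,::-1]
b=imaging.grab_frame('side')['color'][110:290,150:365,::-1]
cv2.imwrite('pics/m9.png',cv2.resize(np.hstack([a,b]),None,fx=1.86,fy=1.86,interpolation=cv2.INTER_CUBIC))
br=a.astype(int)
m=(br[:,:,2]>150)&(br[:,:,1]>170)&(br[:,:,1]-br[:,:,0]>8); print('pale px',m.sum())
m=((br[:,:,2]-br[:,:,0]>60)&(br[:,:,2]>90)).astype(np.uint8)
k,l,st,ce=cv2.connectedComponentsWithStats(m); print([(list(st[i]),ce[i]) for i in range(1,k) if st[i,4]>80])
E
```

```text
14.15 tip [ 73.6206 -32.9549  45.2615] org [ 28.6268 -33.1806  45.9761] ypr [  0.2874   0.9098 104.7528] F [ 0.2889 -0.0825 -1.7962] q [ 1.2142  1.1495 -1.0888  1.7405 -0.0462  1.0232  1.8568] 0.01980396205009839
pale px 147
[([np.int32(65), np.int32(10), np.int32(9), np.int32(24), np.int32(176)], array([69.0966, 21.3125])), ([np.int32(41), np.int32(76), np.int32(47), np.int32(38), np.int32(1599)], array([63.7336, 94.5178]))]
```

```bash
python3 - <<'E'
from h import *
p=onz('scene',193.73,214.5,.124); print('slice g',1e3*GRz.inv().apply(p-GO))
a=cv2.imread('pics/m9.png') # brown mask outline, rectangle on plane
s=cv2.resize(a[:, :a.shape[1]//2],(215,180)).astype(int)
m=((s[:,:,2]-s[:,:,0]>60)&(s[:,:,2]>90)).astype(np.uint8); m[:60]=0
c=max(cv2.findContours(m,0,cv2.CHAIN_APPROX_NONE)[0],key=cv2.contourArea)[:,0]
print(cv2.minAreaRect(np.array([onz('scene',u+130,v+120,.12)[:2] for u,v in c],np.float32)))
for a in ((.02,.010,105,1,-.01),(.02,.05,105,1,.02),(.0,.11,60,0,.03)): edge(*a)
E
```

```text
slice g [ 54.0397 -98.0517  14.    ]
((0.6411997079849243, -0.12275733798742294), (0.10081057995557785, 0.10618259757757187), 86.54959106445312)
0.0082 0.0109 0.0078  -0.31 -0.20 0.32
0.0089 0.0606 0.0135  -0.31 -0.20 0.32
0.0307 0.1506 0.0046  44.69 -1.11 -0.35
```

Call:
send_rows:
  plan: "0.008 0.005 0.004 0 0 0 0.005;0.008 0.011 0.008 0 0 0 0.005;0.009 0.03 0.011 0 0 0 0.005;0.009 0.06 0.0135 0 0 0 0.005;0.02 0.1 0.01 10 -0.5 0 0.005;0.03 0.15 0.005 30 -1 0 0.005;0.03 0.15 0.005 44.7 -1.1 -0.3 0.005;0.03 0.15 0.005 44.7 -1.1 -0.3 0.005;0.03 0.15 0.005 44.7 -1.1 -0.3 0.005;0.03 0.15 0.005 44.7 -1.1 -0.3 0.005"

```text
clock: 15.08
position: [0.4794, 0.0009, 0.2671]
tool_rot: [2.748, 0.001, 3.068]
force: [-0.2, -0.1, -3.3]
grip_width: 0.0198
finger_force: 111.1
```

```bash
python3 - <<'E'
from h import *
rep()
edge(-.03,.12,0,0,.05)
o,RT=REST
row(*tool_of(o+[0,0,.2],RT))
E
```

```text
15.0833 tip [ 45.7739  52.6883 154.6126] org [  0.774   52.7748 154.581 ] ypr [-0.1102 -0.0402 67.5808] F [-0.1884 -0.1342 -3.328 ] q [ 0.9649  0.476  -1.0984  1.9061  0.0383  0.9442  1.4045] 0.01980293201628975
0.0312 0.0618 0.0260  67.58 -0.32 -0.28
0.0645 0.3355 0.1527  67.53 1.00 6.38
```

Call:
send_rows:
  plan: "0.03 0.05 0.025 20 -0.2 0 0.005;0.04 0.1 0.04 40 0.2 1 0.005;0.05 0.18 0.08 67.5 0.5 3 0.005;0.06 0.26 0.12 67.5 1 6.4 0.005;0.0645 0.3355 0.1527 67.5 1 6.4 0.005;0.0645 0.3355 0.1527 67.5 1 6.4 0.005;0.0645 0.3355 0.1527 67.5 1 6.4 0.005;0.0645 0.3355 0.1527 67.5 1 6.4 0.005;0.0645 0.3355 0.1527 67.5 1 6.4 0.005;0.0645 0.3355 0.1527 67.5 1 6.4 0.005"

```text
clock: 15.92
position: [0.449, 0.235, 0.259]
tool_rot: [-2.836, -0.045, 3.012]
force: [1.5, -0.9, -0.7]
grip_width: 0.0194
finger_force: 111.0
```

```bash
cat >> h.py <<'E'
def rrep():
    o,RT=turner_now(); s=observe(); r0,RR=REST
    print(s['clock'],'in rest mm',1e3*RR.inv().apply(o-r0),'ypr',(RR.inv()*RT).as_euler('ZYX',degrees=True),'F',np.array(s['force']),'q',np.array(s['qpos']),s['grip_width'])
def toR(z,dx=0): row(*tool_of(REST[0]+REST[1].apply([dx,0,z]),REST[1]))
E
python3 - <<'E'
from h import *
rrep(); toR(.15); toR(.03)
E
```

```text
15.9167 in rest mm [  28.0203 -112.7521  208.1025] ypr [ 2.9988  2.8187 27.496 ] F [ 1.5091 -0.9142 -0.6522] q [-0.141   0.5485 -0.8273  1.68    0.5044  1.4147  0.3327] 0.019444554420376143
0.0221 0.1463 0.0118  27.42 -1.00 4.00
0.0166 0.1824 0.1261  27.42 -1.00 4.00
```

Call:
send_rows:
  plan: "0.022 0.06 0.005 10 -0.4 1.5 0.005;0.022 0.11 0.01 20 -0.8 3 0.005;0.022 0.146 0.012 27.4 -1 4 0.005;0.022 0.146 0.012 27.4 -1 4 0.005;0.022 0.146 0.012 27.4 -1 4 0.005;0.022 0.146 0.012 27.4 -1 4 0.005;0.022 0.146 0.012 27.4 -1 4 0.005"

```text
clock: 16.5
position: [0.4401, 0.3739, 0.2016]
tool_rot: [-2.358, -0.002, 2.967]
force: [0.7, -1.8, -1.5]
grip_width: 0.0194
finger_force: 111.1
```

```bash
python3 - <<'E'
from h import *
rrep(); toR(.03); toR(.01);toR(0)
E
```

```text
16.5 in rest mm [ -2.583    1.1795 146.0758] ypr [0.2947 0.4013 0.1072] F [ 0.6874 -1.8318 -1.5358] q [-0.6658  0.9505 -0.6176  1.216   0.6112  1.9185  0.0864] 0.019386158376834096
-0.0025 0.0822 0.0831  0.11 -0.08 0.49
-0.0025 0.0963 0.0973  0.11 -0.08 0.49
-0.0025 0.1034 0.1044  0.11 -0.08 0.49
```

Call:
send_rows:
  plan: "-0.001 0.015 0.015 0 0 0.2 0.005;-0.0025 0.04 0.04 0 0 0.5 0.005;-0.0025 0.065 0.065 0.1 0 0.5 0.005;-0.0025 0.082 0.083 0.1 0 0.5 0.005;-0.0025 0.09 0.091 0.1 0 0.5 0.005;-0.0025 0.0963 0.0973 0.1 0 0.5 0.005;-0.0025 0.0963 0.0973 0.1 0 0.5 0.005;-0.0025 0.0963 0.0973 0.1 0 0.5 0.005"

```text
clock: 17.17
position: [0.4464, 0.3699, 0.0681]
tool_rot: [-2.358, 0.008, 2.954]
force: [0.1, -0.3, -1.5]
grip_width: 0.02
finger_force: 111.0
```

```bash
python3 - <<'E'
from h import *
rrep(); toR(0.002);toR(0)
E
```

```text
17.1667 in rest mm [ 4.8468 -3.1386 13.7678] ypr [-0.4311 -0.1733  0.1457] F [ 0.1381 -0.299  -1.5431] q [-0.6682  1.1094 -0.5844  1.243   0.6689  1.7547  0.0209] 0.01996766156088391
0.0048 0.0096 0.0064  0.14 -0.18 -0.43
0.0048 0.0110 0.0078  0.14 -0.18 -0.43
```

Call:
send_rows:
  plan: "0.0048 0.003 0 0.1 -0.2 -0.4 0.005;0.0048 0.005 0.002 0.1 -0.2 -0.4 0.005;0.0048 0.007 0.004 0.1 -0.2 -0.4 0.005;0.0048 0.0085 0.0055 0.1 -0.2 -0.4 0.005;0.0048 0.0096 0.0065 0.1 -0.2 -0.4 0.005;0.0048 0.0096 0.0065 0.1 -0.2 -0.4 0.005;0.0048 0.0096 0.0065 0.1 -0.2 -0.4 0.005"

```text
clock: 17.75
position: [0.4419, 0.3727, 0.0553]
tool_rot: [-2.355, 0.005, 2.962]
force: [0.5, 2.5, 3.8]
grip_width: 0.0201
finger_force: 111.9
```

```bash
python3 - <<'E'
from h import *
rrep(); toR(0.00);toR(-.001)
E
```

```text
17.75 in rest mm [-0.2318 -0.3344  0.5483] ypr [ 0.0197 -0.0087 -0.0549] F [0.5464 2.4649 3.8187] q [-0.6773  1.1272 -0.5832  1.243   0.6739  1.7439  0.0156] 0.020059669911566155
-0.0002 0.0006 0.0001  -0.05 0.02 0.01
-0.0002 0.0013 0.0008  -0.05 0.02 0.01
```

Seated: it is within 0.6 mm of the original grasp pose and the contact force matches. I release the handle and back out.

Call:
send_rows:
  plan: "0 0 0 0 0 0 0.03;0 0 0 0 0 0 0.05;0 0 0 0 0 0 0.05;0 0 0 0 0 0 0.05;0 0 -0.015 0 0 0 0.05;0 0 -0.04 0 0 0 0.05;0 0 -0.07 0 0 0 0.05;0 0 -0.1 0 0 0 0.05;0 0 -0.11 0 0 0 0.05;0 0 -0.11 0 0 0 0.05"
  grip_force: 20

```text
clock: 18.58
position: [0.4549, 0.4516, 0.1343]
tool_rot: [-2.358, 0.006, 2.964]
force: [0.1, -0.6, -0.4]
grip_width: 0.0502
finger_force: 0.0
```

```bash
python3 - <<'E'
from h import *
rrep()
f=imaging.grab_frame('scene')['color'][100:300,130:430,::-1]
cv2.imwrite('pics/end.png',cv2.resize(f,None,fx=2.6,fy=2.6,interpolation=cv2.INTER_CUBIC))
E
```

```text
18.5833 in rest mm [-1.4692 79.942  79.6658] ypr [ 0.1171 -0.0507  0.1072] F [ 0.0745 -0.6493 -0.3705] q [-0.8265  1.1138 -0.4555  0.9645  0.5715  1.922   0.1514] 0.050170975160542315
```

View pics/end.png

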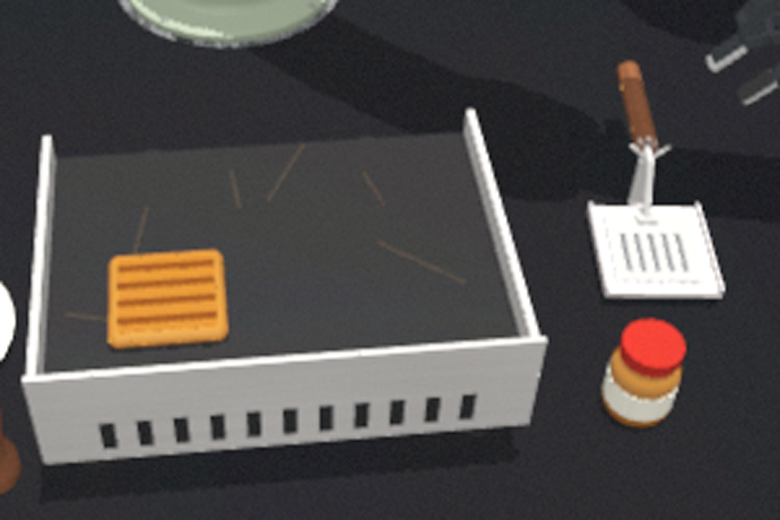

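The slice lies flat with its striped side up (108-228, 250-345). The turner is back in its rest with the neck in the notch (650,152) and the blade on the tray, and the gripper is clear.

```bash
python3 -c "
from workcell import bot
print(bot.job_done())"
```

```text
the job is handed in; nothing more can be done
None
```

The slice is turned and lies flat on the griddle plate with its pale side down, the turner is back on its rest, and the job is handed in at about 18.6 s; no verdict came back.

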